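# Slide the sample tray home on its rails and bolt it

## Task

Push the metal tray that carries the box of tubes along its rails, away from the robot, with the fingertips against its upright lip, until it drops into the locating notches. Then push the bolt's knob all the way in so that the bolt slides over the tray, and move clear. Only push: nothing is to be picked up or tipped, and do not touch the box of tubes or disturb the things around.

Things in the scene. Friction and masses are not known exactly. Their poses are not given: they have to be found in the camera images.
- cradle: Fixed cradle, 360 mm long (x) by 204 wide (y). Origin: centre of its underside, on the bench; x runs along the rails, away from the robot, z up. Two white rails along x, |y| 66 to 102 mm, tops 40 mm high; between them an open-ended trough, floor 6 mm high. Notches 26 mm long, 6 mm deep: in each rail's outer half at x = 110 mm, inner half at x = -10 mm.
- tray: Loose aluminium tray on the rails, 170 mm (x) by 204 (y), 0.5 kg, axes as the cradle's. Origin: its middle, at the undersides of its feet; plate top 15 mm above. In the cradle's frame its z is 40 mm while sliding; it drops, all four feet at once, to z = 34 mm at x = 50 mm (3 mm play either way), where the notch walls stop it. It starts 70 to 115 mm short. Sliding takes 3 to 7 N; keels guide it.
- push_lip (a point): Middle of the near face (towards -x) of the tray's upright lip, 85 mm behind the tray's origin and 30 mm above it. The lip is 100 mm wide, 6 mm thick, its top 45 mm above the tray's origin; the near edge of the tray's plate is flush with it.
- bolt (a joint): Slide bolt in a grey block on the cradle's +y side (x -5 to 45 mm, y 104 to 176, 59.5 mm high). Value in m: 0 drawn out, 0.035 fully in (hard stop); moves along the cradle's -y; starts at 0 to 0.006. Needs about 1.5 N, stays where left; passes over the tray's edge only when the tray has dropped, else butts against it.
- bolt_knob (a point): Middle of the bolt's upright steel knob, 18 mm in diameter, reaching from 59.5 to 93.5 mm above the bench (this point 76.5). With the bolt drawn out it is at x = 20, y = 155 mm in the cradle's frame, fully in at y = 120. Push it from its outer (+y) side, above the bar and block, whose tops are 59.5 mm high.
- box_center (a point): Centre (half-way up) of the loose freezer box of capped tubes riding on the tray, 104 x 104 mm, 72 mm high over the caps, about 0.3 kg; its middle lies about 10 mm beyond the tray's middle, so some 37 mm of free plate lies between it and the lip. Not to be touched.
- jar_center (a point): Bystander: centre of a specimen jar, 52 mm diameter, 75 mm high, beside the cradle on the -y side.
- card_center (a point): Bystander: centre of a small cardboard box with white lid, 78 x 63 x 50 mm, beside the cradle on the -y side.
- foam_center (a point): Bystander: centre of a white foam block, 110 x 60 x 45 mm, beside the near end of the cradle on the +y side.
Things that resemble listed ones, but are neither listed nor needed, are in the scene too. Leave any red look-alike of the part that bears box_center alone.

How it is judged:
By the outcome, as a careful person would: the job done as asked, in the order asked, and still so for the second after the job is handed in, with the robot touching nothing.
It also fails if it takes over 53 s, if anything falls off the work surface, if the arm or the gripper's body presses on something with over 40 N, if the wrist force passes 120 N, or if a joint passes its speed limit or range.

## Robot

A 6-joint arm with a two-finger parallel gripper is mounted at the origin on the work surface. World frame = base frame: x ahead of the robot, y to its left, z up, the work surface at z = 0. Lengths are in m, angles in rad, forces in N, time in s.
With the tool pointing down it reaches from about 0.35 to 0.975 m from the base axis. Payload 4.9 kg.
Tool frame: the origin (TCP) lies on the mounting face of the last link; the fingertips stand 173 mm ahead of it and the grasp point (between the pads) lies 155 mm ahead of it; y points along the fingers, x is the direction in which the jaws open and shut, and the axes are right-handed (so a half turn about y gives the same grasp; the last joint's range is limited). The gripper opens to 85 mm and grips with 20 to 120 N. Pads are 22 mm wide; open, the fingers measure 114 mm over their backs; the gripper's body (76 mm by 85 mm) begins 54 mm behind the grasp point. The pads swing forward as they close: fully open they stand 13 mm farther back than shut.
Start: joints at [-1.469, 0.053, 1.613, -0, 1.476, -0.119], TCP at [0.137, -0.61, 0.405] pointing down, gripper open.
Joint ranges: [-3.01, 3.01], [-1.01, 2.22], [0.06, 2.58], [-1.02, 4.17], [0.09, 2.62], [-3.14, 3.14]. Speed limits (rad/s): [2.57, 2.57, 3.14, 3.14, 3.14, 3.14].

## Interface

Orientations are given as a unit quaternion [w, x, y, z].
In Python, from plant import manip gives the robot as it stands. The module is installed in compiled form; this text tells all that it offers.
- The arm moves only by the tool carry_out, never from a script. Its argument "moves" is one flat list of numbers, 7 for each row, row after row: the turn, a rotation vector about the world's x, y, z in rad, then the shift along the world's x, y, z in cm, then the finger opening in cm, from 0 to 8.54. In form: [wx, wy, wz, tx, ty, tz, hand, wx, wy, wz, tx, ty, tz, hand, ...]. A call has 1 to 20 rows; each row shifts and turns the commanded pose from where the row before left it; what a row does not reach is not made up. A row lasts 1/8 s, in which the tool goes at most 62.5 mm and 10.7 degrees, less where a joint would pass 70% of its speed; a pose out of reach is approached as far as the arm can. A call is refused whole if a number of a shift passes 6.25 or a number of a turn 0.188, either way. A call with a gripper value outside its range is refused whole. The fingers move at their own pace and stop on an object; the grip force is fixed at half the most. Time passes only in rows, so rows that do not move let the fingers close. It gives the time, the measured TCP pose, the force and the opening at its end, in the units of the state.
- manip.state(): the state, without advancing time (a new reading comes with each control period).
- manip.grab_frame(name): name is "scene" or "top" or "wrist"; returns a dict with "img" (384x512x3 uint8, red, green, blue), "range_z" (384x512 float32, m along the optical axis (not along the pixel's ray), 0 where there is no reading), "fovy" (degrees; the focal length in pixels is half the picture's height over the tangent of half this angle, whatever the lens; pixels are square), "cx", "cy" (the principal point, pixels), "rvec" (rotation vector, rad) and "tvec" (3), from world to camera coordinates, as OpenCV has them. Camera axes: x right, y down, z forward; pixel columns grow to the right and rows downward; lengths in m; the calibration is good to about 2 mm. The wrist camera is an equidistant fisheye: a pixel r from the principal point sees the ray r / f radians off the axis. A picture is of the moment at which its call begins.
- manip.job_done(): hands the job in, once; it reports no verdict.
The state is a dict: "time": time; "joint_pos": joint angles; "joint_vel": joint speeds; "joint_efforts": joint torques, N m; "tool_pos": TCP position; "tool_rot": TCP orientation; "contact_force": force on the tool from outside, world axes, zero at the start; "ft_torque": the same for the moment, N m; "gripper_width": opening from 0.0 (shut) to 1.0 (fully open).
Only numpy, scipy, OpenCV 4.12 (cv2) and the standard library are available. Lean on these libraries where they do the work, as an engineer would, in place of code of your own. Each camera call takes 0.05 s, during which the arm holds its last target. There are 200 camera calls.

## Working session

There is one attempt and no reset: what is moved stays moved. The work goes in short steps, Python scripts to look and compute and a tool call to move; the robot and the scene stay as the last step left them, time stands still between calls to the robot, and variables do not carry over. Pictures are saved under pics/ and viewed, and the job is handed in when it is done.

Besides the shell and the picture viewer there is one more tool, called after "Call:" as name(argument=value, ...), one argument or row to a line, values as JSON. carry_out: Moves the arm, as the interface text tells. Its arguments: {"type":"object","properties":{"moves":{"type":"array","items":{"type":"number"}}},"required":["moves"]}

```bash
mkdir -p pics; cat > h.py <<'E'
import numpy as np, cv2
from plant import manip
def grab(n):
    d=manip.grab_frame(n); d['R']=cv2.Rodrigues(np.array(d['rvec'],float))[0]; d['t']=np.array(d['tvec'],float).ravel()
    d['f']=192/np.tan(np.radians(d['fovy'])/2); return d
def cloud(d):
    v,u=np.mgrid[:384,:512]; z=d['range_z']
    P=np.stack([(u-d['cx'])/d['f']*z,(v-d['cy'])/d['f']*z,z],-1)
    return (P-d['t'])@d['R']
def save(n,img,s=1.5): cv2.imwrite('pics/'+n,cv2.resize(img[:,:,::-1],None,fx=s,fy=s))
E
python3 - <<'E'
from h import *
s=manip.state(); print(s)
for n in('scene','top'):
    d=grab(n); save(n+'0.png',d['img']); P=cloud(d)
    np.savez(n+'0.npz',img=d['img'],P=P,z=d['range_z']); print(n,d['fovy'],d['cx'],d['cy'],-d['R'].T@d['t'])
E
```

```text
{'time': 0.0, 'joint_pos': array([-1.46896766e+00,  5.33589624e-02,  1.61428913e+00,  1.37241474e-05,
        1.47599351e+00, -1.19026731e-01]), 'joint_vel': array([ 5.10072847e-05, -2.97558397e-04, -1.50452421e-04,  4.21011875e-04,
        3.91652245e-04,  1.47035700e-03]), 'joint_efforts': array([-4.35247211e-04, -3.93688023e+01, -3.70176816e+01, -2.05909323e-04,
        6.97641299e-03,  1.16536274e-06]), 'tool_pos': array([ 0.13687348, -0.60955553,  0.40346426]), 'tool_rot': array([ 0.55257566, -0.55153564,  0.44235732, -0.44134859]), 'contact_force': array([-0.34354367, -0.16007411, -0.49474942]), 'ft_torque': array([-0.00346929,  0.01119845, -0.02026823]), 'gripper_width': 0.997036233221135}
scene 48.070414545808006 255.83447208664458 191.30243701593346 [ 0.97863057 -0.35739896  0.75129312]
top 56.432665780267165 254.25443871031385 192.63922695160198 [ 0.43345306 -0.02513846  0.91621772]
```

```bash
ls pics
```

```text
scene0.png
top0.png
```

View pics/scene0.png

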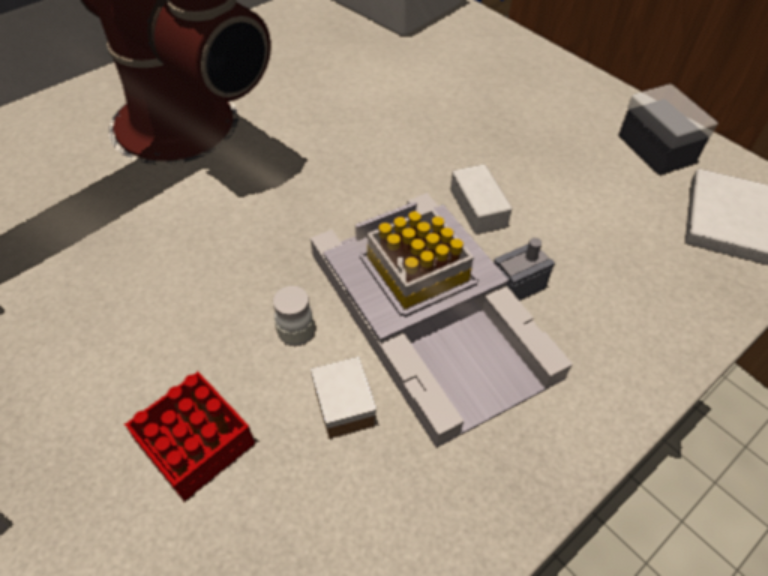

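View pics/top0.png

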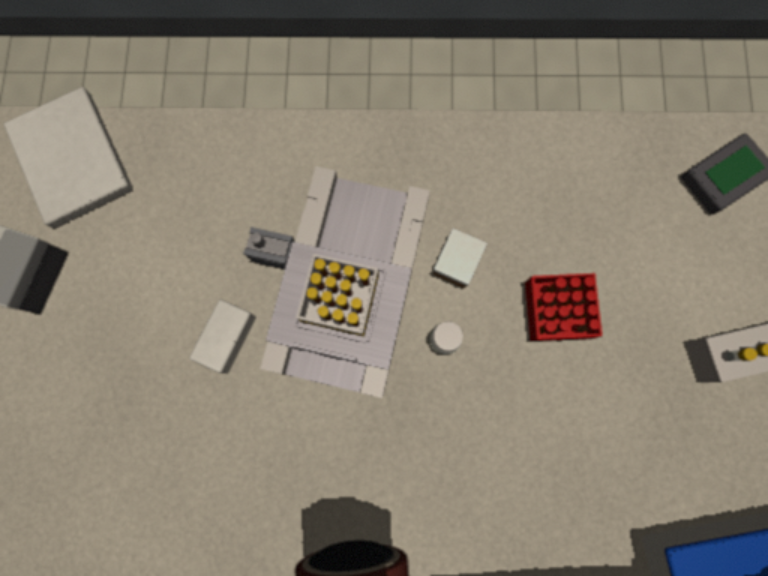

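The top view shows the cradle with its tray at pixels (270-425, 170-395) of the 1.5x picture. The lip is near (325,352), the bolt knob (258,240), the foam (222,338), the jar (447,338) and the card (460,257). The candidates for the box of tubes are:
- the yellow-capped box on the aluminium tray, at (340,295): chosen
- the red rack look-alike, at (565,307): leave alone
- the white rack with yellow caps at the right edge, at (745,352): not on a tray

Next I measure with the depth data.

```bash
cat > m.py <<'E'
from h import *
def rect(P,m):
    q=P[m][:,:2].astype(np.float32); r=cv2.minAreaRect(q*1000); return r,len(q)
if __name__=='__main__':
    d=np.load('top0.npz');P=d['P'];img=d['img']; v,u=np.mgrid[:384,:512]
    roi=(u>160)&(u<300)&(v>100)&(v<270)&(d['z']>0)
    X=P[...,2]
    print('bench z',np.median(P[200:260,190:280,2][220-200:,:]), np.percentile(X[roi],[1,50,99]))
    hist=np.histogram(X[roi],np.arange(-.01,.15,.005));print(list(zip(hist[1].round(3),hist[0])))
    for n,lo,hi,R in(('rails',.034,.046,roi&(u>175)&(v<266)&(u<287)),('plate',.050,.0585,roi&(u>175)&(u<290)),('tall box',.1,.15,roi),('lip',.076,.09,roi&(v>220)&(v<245)),('block',.055,.064,roi&(u<194)&(v<180)),('knob',.085,.1,roi&(u<194)&(v<180)),('foam',.04,.05,(u>125)&(u<172)&(v>195)&(v<250)),('jar',.07,.08,(u>280)&(u<312)&(v>210)&(v<240)),('card',.045,.055,(u>285)&(u<330)&(v>148)&(v<195))):
        m=(X>lo)&(X<hi)&R
        if m.sum()<4: print(n,m.sum());continue
        m=cv2.morphologyEx(m.astype(np.uint8),cv2.MORPH_OPEN,np.ones((2,2)))>0 if m.sum()>200 else m
        r,k=rect(P,m); print(n,k,np.round(r[0],1),np.round(r[1],1),round(r[2],2),'mean',P[m].mean(0).round(4))
    save('crop0.png',img[100:275,150:320],4)
E
python3 m.py
```

```text
bench z 0.006471691834959963 [-0.00467775  0.00341982  0.12590614]
[(np.float64(-0.01), np.int64(143)), (np.float64(-0.005), np.int64(8587)), (np.float64(0.0), np.int64(4168)), (np.float64(0.005), np.int64(1392)), (np.float64(0.01), np.int64(67)), (np.float64(0.015), np.int64(66)), (np.float64(0.02), np.int64(57)), (np.float64(0.025), np.int64(71)), (np.float64(0.03), np.int64(178)), (np.float64(0.035), np.int64(1656)), (np.float64(0.04), np.int64(391)), (np.float64(0.045), np.int64(215)), (np.float64(0.05), np.int64(2655)), (np.float64(0.055), np.int64(1539)), (np.float64(0.06), np.int64(316)), (np.float64(0.065), np.int64(74)), (np.float64(0.07), np.int64(216)), (np.float64(0.075), np.int64(85)), (np.float64(0.08), np.int64(173)), (np.float64(0.085), np.int64(95)), (np.float64(0.09), np.int64(106)), (np.float64(0.095), np.int64(90)), (np.float64(0.1), np.int64(139)), (np.float64(0.105), np.int64(214)), (np.float64(0.11), np.int64(37)), (np.float64(0.115), np.int64(51)), (np.float64(0.12), np.int64(229)), (np.float64(0.125), np.int64(390)), (np.float64(0.13), np.int64(1)), (np.float64(0.135), np.int64(0)), (np.float64(0.14), np.int64(0))]
rails 1922 [622.3  49. ] [221.7 375.4] 78.33 mean [0.647  0.0499 0.0408]
plate 3436 [562.4  85.3] [272.1 203.1] 77.31 mean [0.5623 0.0677 0.0581]
tall box 1055 [532.7  58.5] [223.5 131.9] 9.58 mean [0.5799 0.0659 0.1127]
lip 124 [501.2  14.1] [ 44.5 240.7] 1.2 mean [0.4936 0.0773 0.0832]
block 432 [576.6  86.8] [356.5  70.6] 49.23 mean [0.6629 0.1861 0.0619]
knob 47 [670.  203.3] [17.3 15.2] 46.42 mean [0.6696 0.2033 0.0922]
foam 1040 [457.7 148.3] [334.7 114.7] 64.94 mean [0.5133 0.2627 0.0455]
jar 296 [494.5 -73.7] [ 45.1 149.4] 34.72 mean [ 0.5177 -0.1074  0.072 ]
card 757 [566.4 -93.2] [ 64.9 298.3] 66.21 mean [ 0.6536 -0.1307  0.048 ]
```

View pics/crop0.png

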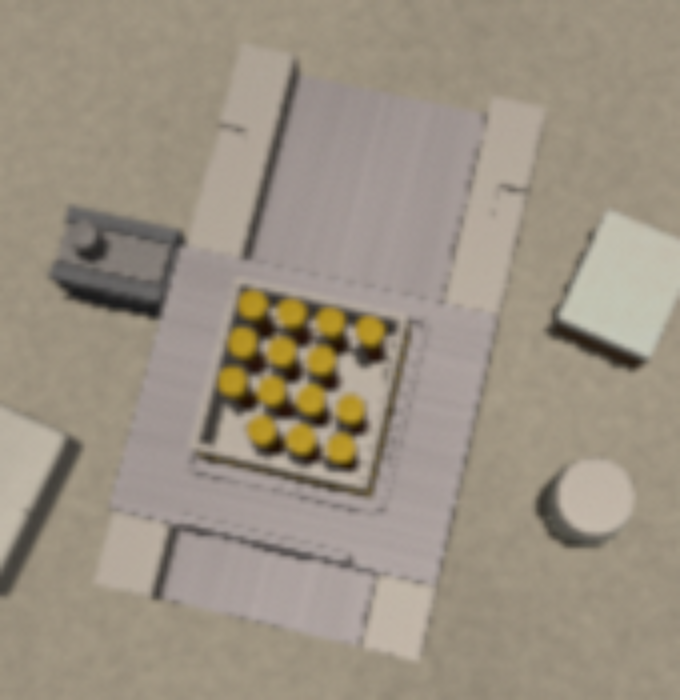

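The close crop confirms the choice: a silvery tray carrying the box with yellow caps. The lip line runs (178,527)-(350,560), the knob is at (88,235), and the rail corners are (240,45), (545,108), (97,583) and (420,660). I cast rays for these points.

```bash
cat >> h.py <<'E'
def ray(d,uv,z):
    uv=np.atleast_2d(uv).astype(float); r=np.c_[(uv[:,0]-d['cx'])/d['f'],(uv[:,1]-d['cy'])/d['f'],np.ones(len(uv))]@d['R']
    c=-d['R'].T@d['t']; return c+r*((z-c[2])/r[:,2])[:,None]
E
python3 - <<'E'
from h import *
d=grab('top')
k=lambda p:np.array(p)/4+[150,100]-.375
rl=ray(d,k([(240,45),(545,108),(97,583),(420,660)]),.04)
pl=ray(d,k([(170,250),(497,315),(112,512),(435,582)]),.055)
for n,q in(('rail',rl),('plate',pl)):
    q=q[:,:2]; print(n,q.round(4).tolist(),'c',q.mean(0).round(4),'len',np.linalg.norm(q[0]-q[2]),np.linalg.norm(q[1]-q[3]),np.linalg.norm(q[0]-q[1]),np.linalg.norm(q[2]-q[3]))
    a=(q[0]-q[2])+(q[1]-q[3]); b=(q[0]-q[1])+(q[2]-q[3]); print('yaw',np.degrees(np.arctan2(a[1],a[0])),np.degrees(np.arctan2(-b[0],b[1])))
kn=ray(d,k([(88,232)]),.0935)[0]; print('knob',kn)
lip=ray(d,k([(178,527),(350,560)]),.085);print('lip',lip)
yaw=np.radians(-12.5)
c=rl.mean(0)[:2]; R=np.array([[np.cos(yaw),-np.sin(yaw)],[np.sin(yaw),np.cos(yaw)]])
for n,p in(('tray',pl.mean(0)),('knob',kn),('lip0',lip[0]),('lip1',lip[1])): print(n,(R.T@(p[:2]-c)*1000).round(1))
# robust heights/rect by depth top faces (flyers excluded): foam, jar, card corners via P
s=manip.state(); from scipy.spatial.transform import Rotation as Ro
print(Ro.from_quat(np.roll(s['tool_rot'],-1)).as_matrix().round(3))
E
```

```text
rail [[0.8143, 0.1234], [0.7733, -0.0758], [0.4645, 0.195], [0.4229, -0.003]] c [0.6187 0.0599] len 0.35709612817379477 0.3578663289693492 0.20339981555687636 0.20236067649019318
yaw -11.652043026762403 -11.741924224100867
plate [[0.6709, 0.1586], [0.6326, -0.0462], [0.5066, 0.1849], [0.4688, -0.0113]] c [0.5697 0.0715] len 0.16643444586079748 0.1674151806945708 0.2083925090111549 0.1997948196700242
yaw -10.56135988169511 -10.748762380588811
knob [0.67074697 0.20045934 0.0935    ]
lip [[0.49610493 0.13837975 0.085     ]
 [0.4791377  0.03754479 0.085     ]]
tray [-50.3   0.7]
knob [ 20.4 148.5]
lip0 [-136.7   50.1]
lip1 [-131.4  -52. ]
[[ 0.219 -0.     0.976]
 [-0.976  0.002  0.219]
 [-0.002 -1.     0.   ]]
```

Every size check agrees: rails 357x203, plate about 167x204, tray x = -50, lip x = -135. The knob at (20,149) puts the bolt about 6 mm in. The cradle centre is (0.619, 0.060) with yaw -11.7°. The plan is to shut the fingers, line the jaw axis up with the cradle's y and come down behind the lip.

Call:
carry_out(
  moves=[0, 0, 0, 3.48, 3.44, 0, 0, 0, 0, 0, 3.48, 3.44, 0, 0, 0, 0, 0, 3.48, 3.44, 0, 0, 0, 0, 0, 3.48, 3.44, 0, 0, 0, 0, 0, 3.48, 3.44, 0, 0, 0, 0, 0, 3.48, 3.44, 0, 0, 0, 0, 0, 3.48, 3.44, 0, 0, 0, 0, 0, 3.48, 3.44, 0, 0, 0, 0, 0, 3.48, 3.44, 0, 0, 0, 0, -0.0424, 0, 3.96, 0, 0, 0, 0, -0.0424, 0, 3.96, 0, 0, 0, 0, -0.0424, 0, 3.96, 0, 0, 0, 0, -0.0424, 0, 3.96, 0, 0, 0, 0, -0.0424, 0, 3.96, 0, 0, 0, 0, -0.0424, 0, 3.96, 0, 0, 0, 0, -0.0424, 0, 3.96, 0, 0, 0, 0, -0.0424, 0, 3.96, 0, 0, 0, 0, -0.0424, 0, 3.96, 0, 0, 0, 0, -0.0424, 0, 3.96, 0, 0],
)

```text
time: 2.52
tool_pos: [0.4497, 0.0971, 0.4045]
tool_rot: [0.446, -0.446, 0.548, -0.548]
contact_force: [0.7, 0.4, -0.5]
gripper_width: 0.003
```

Call:
carry_out(
  moves=[0, 0, 0, 0, 0, -3, 0, 0, 0, 0, 0, 0, -3, 0, 0, 0, 0, 0, 0, -3, 0, 0, 0, 0, 0, 0, -3, 0, 0, 0, 0, 0, 0, -3, 0, 0, 0, 0, 0, 0, -1.3, 0, 0, 0, 0, 0, 0, 0, 0],
)

```text
time: 3.4
tool_pos: [0.4497, 0.0958, 0.2409]
tool_rot: [0.446, -0.447, 0.549, -0.548]
contact_force: [0.2, 0.5, 0.7]
gripper_width: 0.001
```

```bash
cat > look.py <<'E'
import sys
from h import *
from scipy.spatial.transform import Rotation as Ro
s=manip.state(); M=Ro.from_quat(np.roll(s['tool_rot'],-1)).as_matrix()
y=np.radians(-11.7);R=np.array([[np.cos(y),-np.sin(y)],[np.sin(y),np.cos(y)]]);C=np.array([.6187,.0599])
tip=s['tool_pos']+.173*M[:,1]
print('t',s['time'],'M',M.round(3).tolist(),'jaw deg',np.degrees(np.arctan2(M[1,0],M[0,0])),'tip cradle mm',(R.T@(tip[:2]-C)*1000).round(1),tip[2].round(4),'F cradle',(R.T@s['contact_force'][:2]).round(2),s['contact_force'][2])
for n in sys.argv[2:]: save(f'{n}_{sys.argv[1]}.png',grab(n)['img'])
E
python3 look.py 1 scene wrist
```

```text
t 3.4 M [[-0.202, -0.002, 0.979], [-0.979, -0.0, -0.202], [0.001, -1.0, -0.002]] jaw deg -101.64245685586467 tip cradle mm [-173.1    0.8] 0.0679 F cradle [0.13 0.51] 0.7178980748715277
```

View pics/scene_1.png

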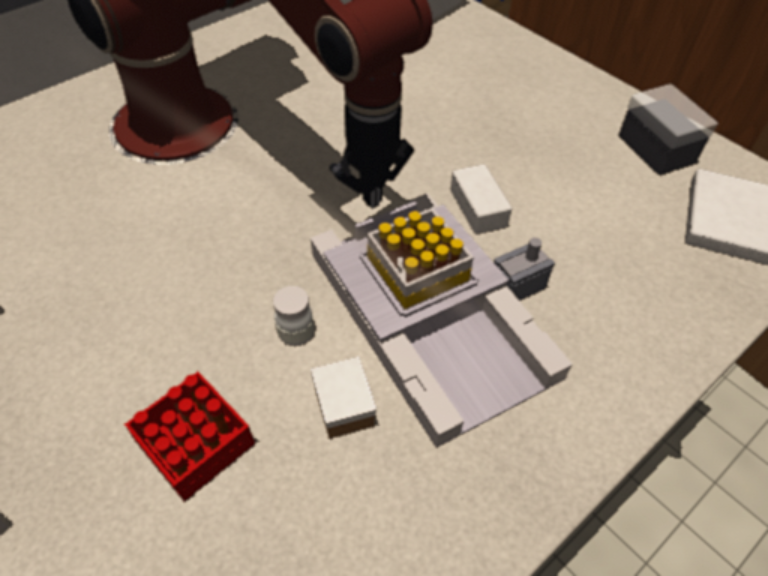

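View pics/wrist_1.png

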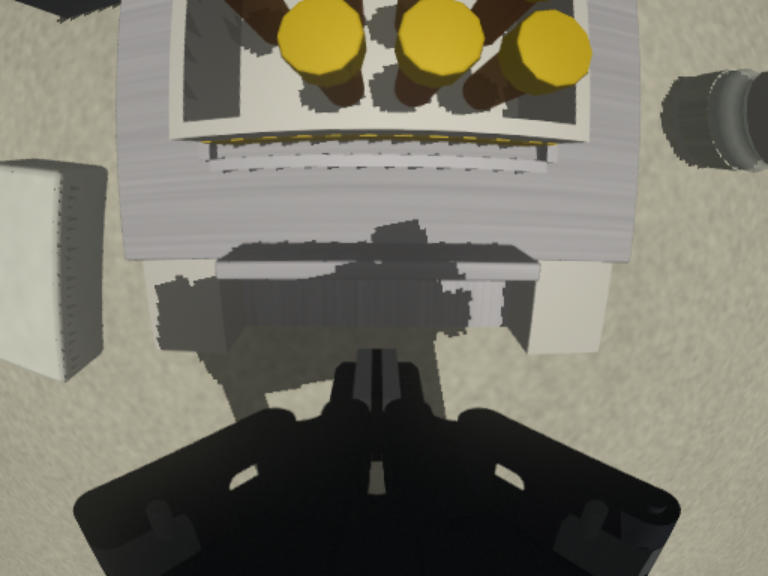

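The wrist view shows the fingers (377,350) centred behind the lip, which spans columns 217-540 at row 268. The box is clear beyond it, and the orientation is right. Next comes the push along (0.979, -0.203).

Call:
carry_out(
  moves=[0, 0, 0, 1.08, -0.22, 0, 0, 0, 0, 0, 1.08, -0.22, 0, 0, 0, 0, 0, 0.39, -0.08, 0, 0, 0, 0, 0, 0.39, -0.08, 0, 0, 0, 0, 0, 0.39, -0.08, 0, 0, 0, 0, 0, 0.39, -0.08, 0, 0, 0, 0, 0, 0.58, -0.12, 0, 0, 0, 0, 0, 0.58, -0.12, 0, 0, 0, 0, 0, 0.58, -0.12, 0, 0, 0, 0, 0, 0.58, -0.12, 0, 0, 0, 0, 0, 0.58, -0.12, 0, 0, 0, 0, 0, 0.58, -0.12, 0, 0, 0, 0, 0, 0.58, -0.12, 0, 0, 0, 0, 0, 0.58, -0.12, 0, 0, 0, 0, 0, 0.58, -0.12, 0, 0],
)

```text
time: 5.38
tool_pos: [0.5383, 0.0779, 0.2415]
tool_rot: [0.445, -0.449, 0.55, -0.546]
contact_force: [-10.1, 2.0, 8.9]
gripper_width: 0.001
```

```bash
python3 look.py 2 scene wrist
```

```text
t 5.375 M [[-0.202, -0.008, 0.979], [-0.979, 0.001, -0.202], [0.0, -1.0, -0.008]] jaw deg -101.63127441425983 tip cradle mm [-83.7   1.2] 0.0685 F cradle [-10.33  -0.11] 8.929688282473306
```

View pics/wrist_2.png

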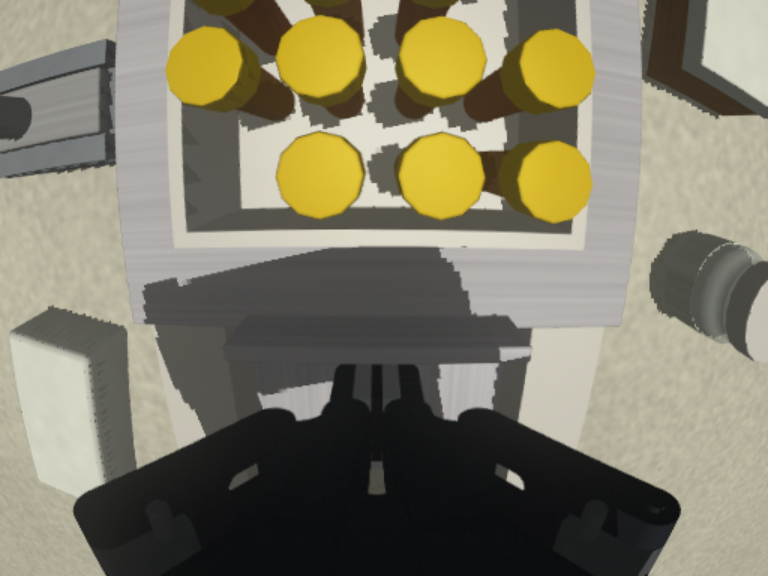

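The wrist view shows the lip (228-530, 355) in contact with the fingertips (377,365). The tray is sliding straight, with the box undisturbed. I carry on, lifting slightly to shed the vertical friction load.

Call:
carry_out(
  moves=[0, 0, 0, 0.58, -0.12, 0.04, 0, 0, 0, 0, 0.58, -0.12, 0.04, 0, 0, 0, 0, 0.58, -0.12, 0, 0, 0, 0, 0, 0.58, -0.12, 0, 0, 0, 0, 0, 0.49, -0.1, 0, 0],
)

```text
time: 6.1
tool_pos: [0.5665, 0.0719, 0.2414]
tool_rot: [0.445, -0.448, 0.55, -0.546]
contact_force: [-8.0, 1.5, 3.7]
gripper_width: 0.001
```

```bash
python3 look.py 3 scene wrist
```

```text
t 6.1 M [[-0.202, -0.007, 0.979], [-0.979, 0.001, -0.202], [0.001, -1.0, -0.007]] jaw deg -101.6352436734167 tip cradle mm [-54.7   1. ] 0.0684 F cradle [-8.18 -0.15] 3.7437514474693527
```

View pics/scene_3.png

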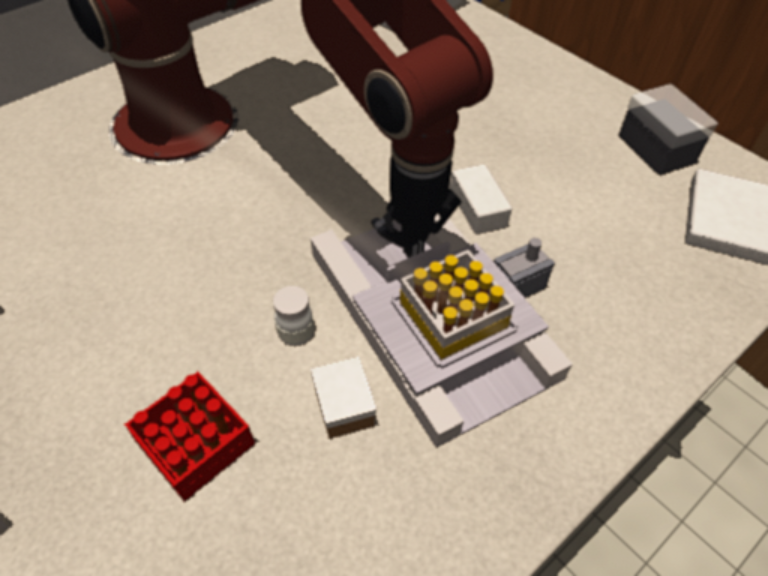

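The tray is about 8 mm short of the notches and straight (plate corners (355,298) and (548,322)). Next come small steps.

Call:
carry_out(
  moves=[0, 0, 0, 0.3, -0.06, 0, 0, 0, 0, 0, 0.3, -0.06, 0, 0, 0, 0, 0, 0.2, -0.04, 0, 0, 0, 0, 0, 0, 0, 0, 0],
)

```text
time: 6.7
tool_pos: [0.5751, 0.07, 0.2416]
tool_rot: [0.446, -0.447, 0.549, -0.548]
contact_force: [-3.7, 0.8, -2.1]
gripper_width: 0.002
```

```bash
python3 look.py 4; cat > tray.py <<'E'
from h import *
d=grab('top');P=cloud(d)
y=np.radians(-11.7);R=np.array([[np.cos(y),-np.sin(y)],[np.sin(y),np.cos(y)]]);C=np.array([.6187,.0599])
q=(P[...,:2]-C)@R
for n,x0,x1,a,b in(('plate -y',0,100,-95,-65),('plate +y',60,100,65,95),('rail far',150,175,70,98),('block',0,40,108,140)):
    m=(q[...,0]*1e3>x0)&(q[...,0]*1e3<x1)&(q[...,1]*1e3>a)&(q[...,1]*1e3<b)&(d['range_z']>0)
    print(n,m.sum(),(np.median(P[m][:,2])*1e3).round(1) if m.any() else None)
import sys; save(sys.argv[1],d['img'][100:275,150:320],4)
E
python3 tray.py top4.png
```

```text
t 6.7 M [[-0.202, -0.002, 0.979], [-0.979, 0.0, -0.202], [0.0, -1.0, -0.002]] jaw deg -101.64735324696885 tip cradle mm [-45.1   1. ] 0.0686 F cradle [-3.75  0.03] -2.092244766371123
plate -y 465 47.6
plate +y 93 47.4
rail far 95 38.7
block 0 None
```

View pics/top4.png

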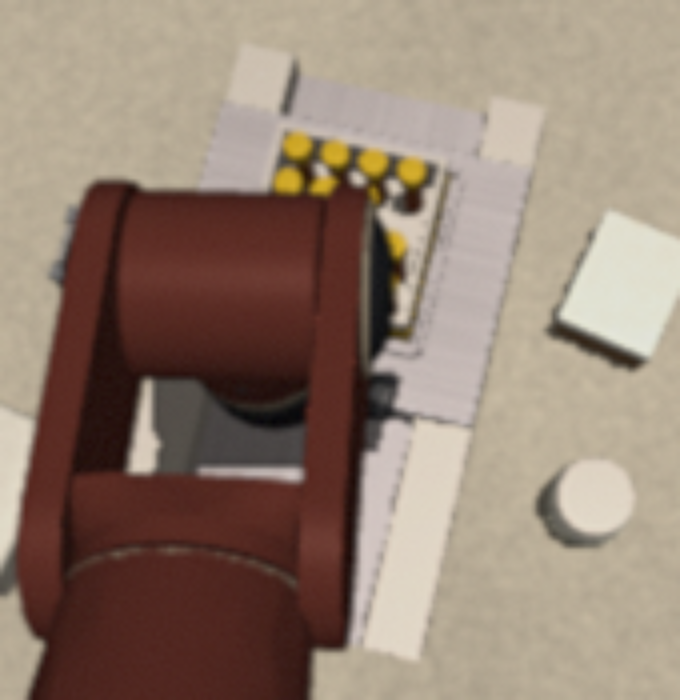

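Both sides of the plate are 9 mm above the rail tops (15 mm while sliding), so the tray has dropped in. Next I back off, rise and go to the outer side of the knob.

Call:
carry_out(
  moves=[0, 0, 0, -0.6, 0.12, 0, 0, 0, 0, 0, -1.2, 0.25, 0, 0, 0, 0, 0, -1.2, 0.25, 0, 0, 0, 0, 0, 0, 0, 3, 0, 0, 0, 0, 0, 0, 4, 0, 0, 0, 0, 0, 0, 4, 0, 0, 0, 0, 0, 3.57, 0, 0, 0, 0, 0, 2.7, 3.57, 0, 0, 0, 0, 0, 3.6, 3.57, 0, 0, 0, 0, 0, 3.6, 3.57, 0, 0, 0, 0, 0, 3.6, 3.57, 0, 0, 0, 0, 0, 0, 0, 0, 0],
)

```text
time: 8.25
tool_pos: [0.6813, 0.2569, 0.3512]
tool_rot: [0.447, -0.448, 0.548, -0.547]
contact_force: [-0.4, -1.5, -0.8]
gripper_width: 0.002
```

```bash
python3 look.py 5 scene wrist
```

```text
t 8.25 M [[-0.199, -0.001, 0.98], [-0.98, 0.0, -0.199], [0.0, -1.0, -0.001]] jaw deg -101.5062591414029 tip cradle mm [ 21.2 205.5] 0.1782 F cradle [-0.06 -1.59] -0.7796704468136727
```

View pics/scene_5.png

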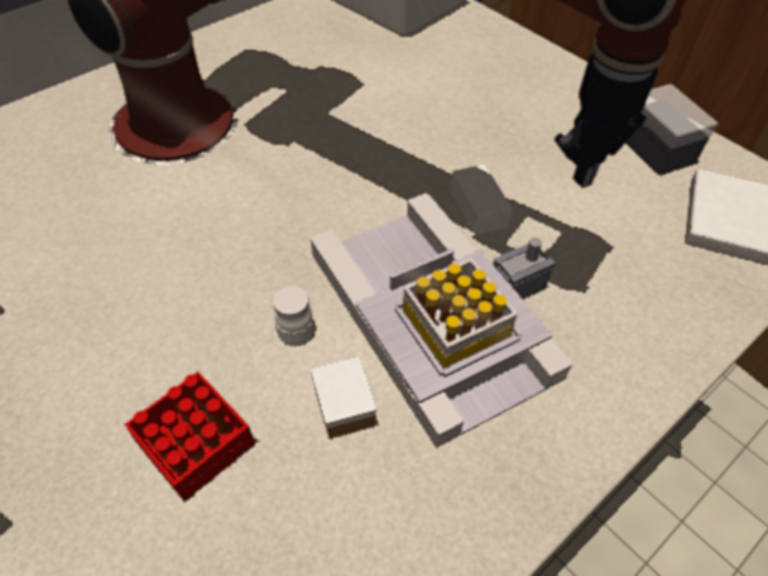

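View pics/wrist_5.png

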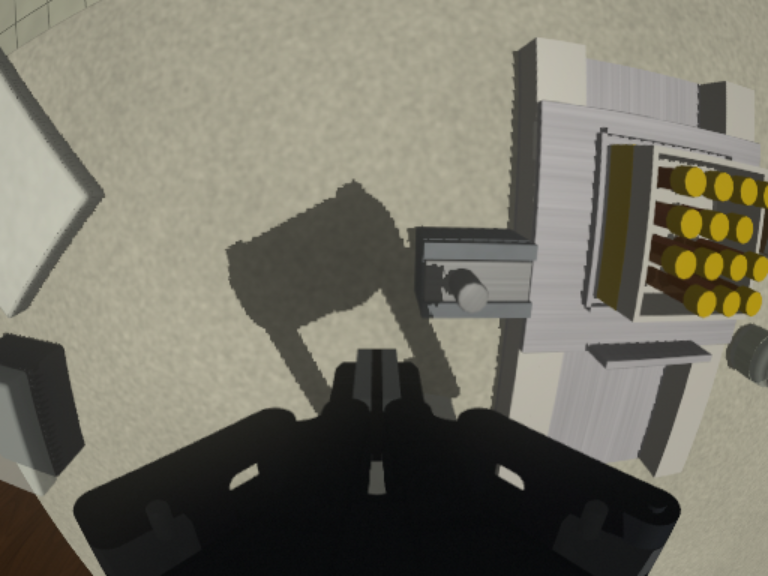

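The tray sits level in the notches, the robot is clear, and the knob (470,292 in the wrist view) lies ahead of the shut fingers with free space beneath them. Next I go down and approach it.

Call:
carry_out(
  moves=[0, 0, 0, 0, 0, -4, 0, 0, 0, 0, 0, 0, -4, 0, 0, 0, 0, 0, 0, -3.1, 0, 0, 0, 0, 0, 0, 0, 0, 0, 0, 0, -0.22, -1, 0, 0, 0, 0, 0, -0.22, -1, 0, 0, 0, 0, 0, 0, 0, 0, 0],
)

```text
time: 9.22
tool_pos: [0.6766, 0.2336, 0.2435]
tool_rot: [-0.447, 0.446, -0.548, 0.549]
contact_force: [-0.2, -0.2, -0.0]
gripper_width: -0.001
```

```bash
python3 look.py 6 wrist
```

```text
t 9.225 M [[-0.203, 0.003, 0.979], [-0.979, 0.001, -0.203], [-0.001, -1.0, 0.002]] jaw deg -101.7199456153446 tip cradle mm [ 21.9 182. ] 0.0705 F cradle [-0.11 -0.22] -0.002379331598137604
```

View pics/wrist_6.png

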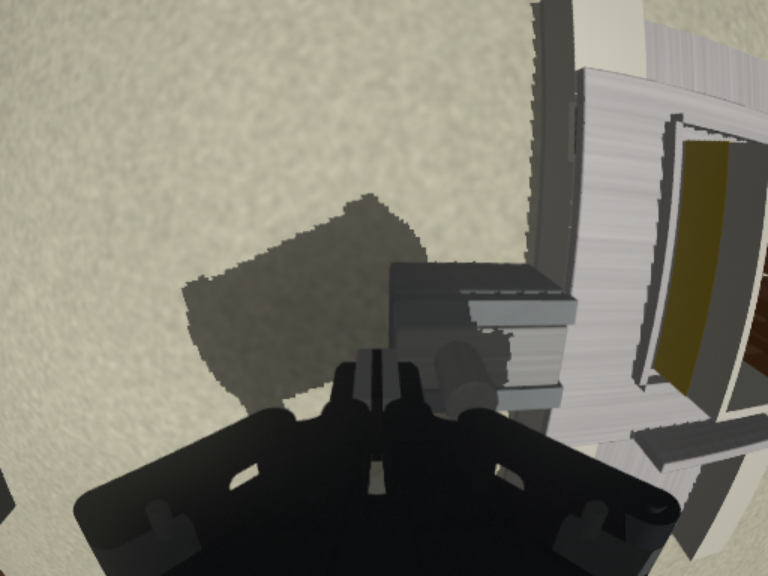

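The knob base (455,350) is in line with the fingertips (378,350). Next I push in the cradle's -y direction.

Call:
carry_out(
  moves=[0, 0, 0, -0.12, -0.49, 0, 0, 0, 0, 0, -0.12, -0.49, 0, 0, 0, 0, 0, -0.12, -0.49, 0, 0, 0, 0, 0, -0.1, -0.49, 0, 0, 0, 0, 0, -0.1, -0.49, 0, 0, 0, 0, 0, -0.1, -0.49, 0, 0, 0, 0, 0, 0, 0, 0, 0],
)

```text
time: 10.15
tool_pos: [0.6694, 0.2047, 0.2414]
tool_rot: [-0.446, 0.447, -0.548, 0.548]
contact_force: [0.6, -0.2, -0.7]
gripper_width: -0.004
```

```bash
python3 look.py 7 scene wrist
```

```text
t 10.15 M [[-0.202, -0.001, 0.979], [-0.979, -0.001, -0.202], [0.001, -1.0, -0.001]] jaw deg -101.66772743595111 tip cradle mm [ 20.2 152. ] 0.0684 F cradle [ 0.61 -0.11] -0.7099695129354289
```

View pics/scene_7.png

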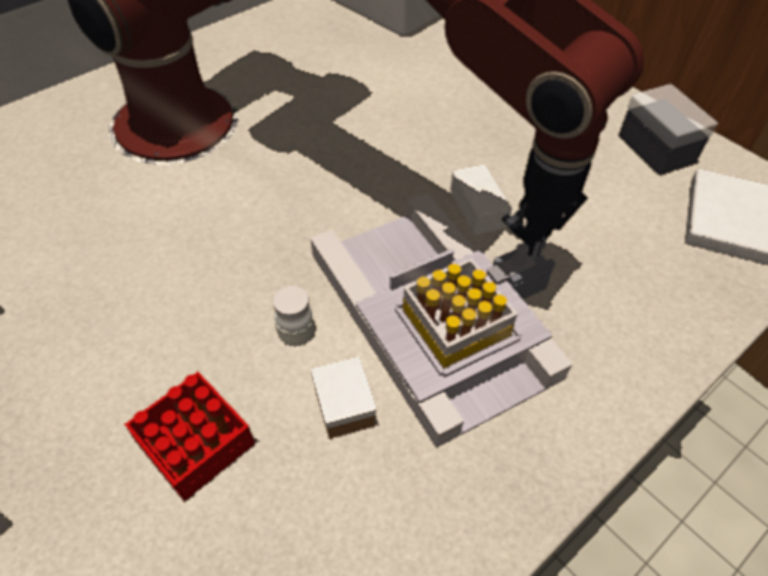

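Call:
carry_out(
  moves=[0, 0, 0, -0.1, -0.49, 0, 0, 0, 0, 0, -0.08, -0.39, 0, 0, 0, 0, 0, -0.04, -0.2, 0, 0],
)

```text
time: 10.62
tool_pos: [0.6672, 0.195, 0.2413]
tool_rot: [0.447, -0.446, 0.549, -0.547]
contact_force: [0.6, 8.8, -1.9]
gripper_width: -0.001
```

```bash
python3 look.py 8 wrist
```

```text
t 10.625 M [[-0.202, -0.0, 0.979], [-0.979, 0.003, -0.202], [-0.003, -1.0, -0.001]] jaw deg -101.66460790580882 tip cradle mm [ 20.  142.5] 0.0683 F cradle [-1.15  8.71] -1.87719529020569
```

View pics/wrist_8.png

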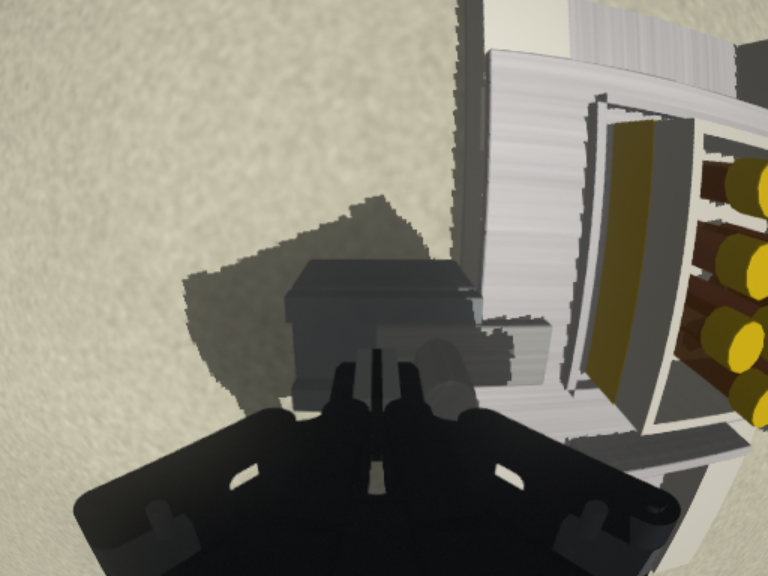

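The force has risen to 8.7 N at tip y = 142.5, and the bar now lies over the tray's edge, ending at (550,350). I press a little more to confirm the hard stop.

Call:
carry_out(
  moves=[0, 0, 0, -0.04, -0.2, 0, 0, 0, 0, 0, 0, 0, 0, 0],
)

```text
time: 10.92
tool_pos: [0.6668, 0.1944, 0.2413]
tool_rot: [0.448, -0.445, 0.549, -0.547]
contact_force: [1.9, 10.3, -2.2]
gripper_width: 0.004
```

```bash
python3 look.py 9
```

```text
t 10.925 M [[-0.202, 0.001, 0.979], [-0.979, 0.006, -0.202], [-0.006, -1.0, 0.0]] jaw deg -101.62762674235155 tip cradle mm [ 19.9 142.5] 0.0683 F cradle [-0.26 10.46] -2.2257376922667365
```

The tip did not advance and the force grew, so this is the hard stop. I back off outwards, rise and move clear.

Call:
carry_out(
  moves=[0, 0, 0, 0.1, 0.5, 0, 0, 0, 0, 0, 0.3, 1.5, 0, 0, 0, 0, 0, 0.4, 2, 0, 0, 0, 0, 0, 0, 0, 4, 0, 0, 0, 0, 0, 0, 5, 0, 0, 0, 0, 0, 0, 5, 0, 0, 0, 0, -1, 4, 2, 0, 0, 0, 0, -1, 4, 0, 0, 0, 0, 0, -1, 4, 0, 0, 0, 0, 0, 0, 0, 0, 0],
)

```text
time: 12.18
tool_pos: [0.6438, 0.3561, 0.4015]
tool_rot: [0.448, -0.448, 0.547, -0.547]
contact_force: [-0.2, -0.5, 0.2]
gripper_width: -0.002
```

```bash
python3 look.py 10 scene; python3 tray.py top10.png; python3 - <<'E'
from h import *
d=grab('top');P=cloud(d);y=np.radians(-11.7);R=np.array([[np.cos(y),-np.sin(y)],[np.sin(y),np.cos(y)]])
q=(P[...,:2]-[.6187,.0599])@R*1e3;z=P[...,2]*1e3
m=(z>84)&(z<98)&(abs(q[...,0]-20)<20)&(q[...,1]>100)&(q[...,1]<170);print('knob',m.sum(),q[m].mean(0))
E
```

```text
t 12.175 M [[-0.197, 0.0, 0.98], [-0.98, 0.0, -0.197], [-0.0, -1.0, -0.0]] jaw deg -101.39035900066814 tip cradle mm [-35.5 295.3] 0.2285 F cradle [-0.07 -0.52] 0.1911659334673107
plate -y 459 47.5
plate +y 178 48.1
rail far 95 38.7
block 203 59.4
knob 48 [ 20.69617845 118.57690182]
```

View pics/scene_10.png

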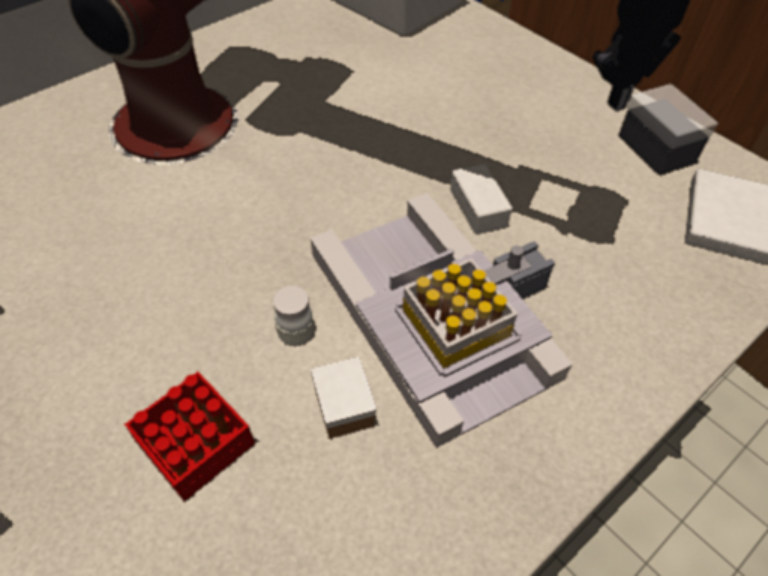

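View pics/top10.png

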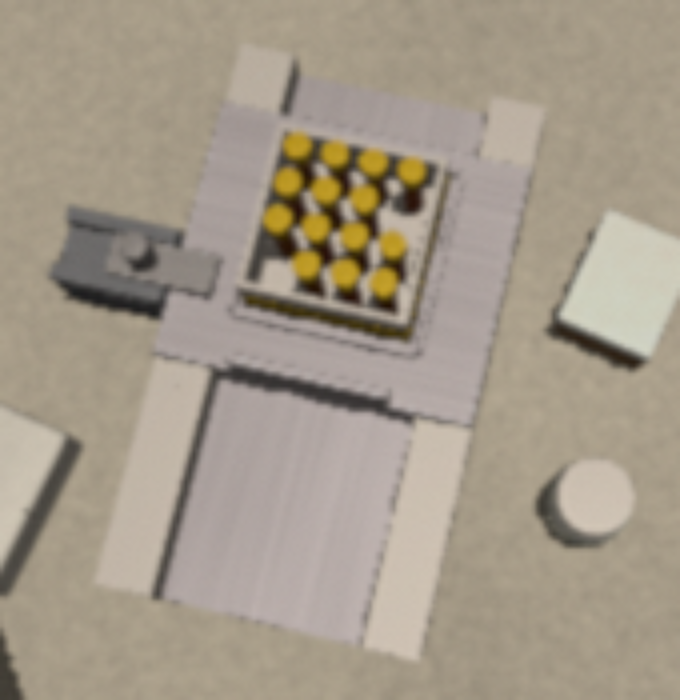

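The tray is seated, the bolt bar lies over its edge (215,275), and the knob is at y ≈ 119 (120 nominal). The bystanders are in the same places and the arm is clear.

```bash
python3 -c "from plant import manip; print(manip.job_done())"
```

```text
the job is handed in; nothing more can be done
None
```

The tray is seated in its notches with the bolt fully in over its edge. I handed the job in at about 12.3 s on the robot's clock, with the arm clear.

**What I did:** With the fingers shut, I pushed the tray by the middle of its lip about 100 mm along the rails until it dropped. I then pushed the knob in from its outer side to the hard stop, backed off and rose clear.

**Last checks:**
- **Tray:** both sides of the plate sit about 9 mm above the rail tops, against 15 mm while sliding, so it has dropped.
- **Bolt:** the knob measures y ≈ 119 mm in the cradle's frame (120 is fully in), and the bar is visibly over the tray's edge. At the stop, an extra 2 mm command raised the force to 10 N with no movement.
- **Surroundings:** the box of tubes is still upright in its place on the tray. By eye, the jar, card, foam and red look-alike are where they were.
- **Forces:** I read forces only at the end of each move, and the highest was about 14 N, during the tray push.

No check failed. The minimum-area rectangles I first fitted to the depth data were spoiled by stray points, so I measured by casting rays from corner pixels instead.

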